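Find the sander's hanging foot with the shim and pack it

TASK

The bench sander rocks because one of its four rubber feet does not reach the bench. Feel for the gap with the orange tapered shim, sliding its nose in flat along the bench under one corner of the base after another and never forcing it, until it goes in under the hanging foot instead of jamming against it. Push the shim in there until it is just snug, let go and leave it lying flat under the foot; do not disturb the tape rolls or the glue bottle.

Things in the scene. Friction and masses are not known exactly. Their poses are not given: they have to be found in the camera images.
- sander: grey-green bench disc sander, too heavy to move; base plate 220 x 220 mm, its underside 18 mm and its top 42 mm above the bench; z up; origin on the bench under the middle of the base. The disc faces -x; everything above the base plate stays within 120 mm of the middle; 255 mm high. Four round feet under the base, 25 mm in from its edges, one at each corner (x, y = +-85 mm).
- foot_a: one of the sander's four round black rubber feet, 26 mm across, under a corner of the base; origin on the bench under its centre, z up, turned any way. A sound foot stands on the bench: the shim's nose jams against its side. Exactly one of the four is worn short and aslant and hangs 5 to 9 mm clear, hidden by the base. Over 25 N on a foot is too much.
- foot_b: one of the sander's four round black rubber feet, 26 mm across, under a corner of the base; origin on the bench under its centre, z up, turned any way. A sound foot stands on the bench: the shim's nose jams against its side. Exactly one of the four is worn short and aslant and hangs 5 to 9 mm clear, hidden by the base. Over 25 N on a foot is too much.
- foot_c: one of the sander's four round black rubber feet, 26 mm across, under a corner of the base; origin on the bench under its centre, z up, turned any way. A sound foot stands on the bench: the shim's nose jams against its side. Exactly one of the four is worn short and aslant and hangs 5 to 9 mm clear, hidden by the base. Over 25 N on a foot is too much.
- foot_d: one of the sander's four round black rubber feet, 26 mm across, under a corner of the base; origin on the bench under its centre, z up, turned any way. A sound foot stands on the bench: the shim's nose jams against its side. Exactly one of the four is worn short and aslant and hangs 5 to 9 mm clear, hidden by the base. Over 25 N on a foot is too much.
- shim_grip (a point): centre (half-way up, 20 mm) of the grip block of the orange shim: block 30 (x) x 34 (y) x 40 mm high. Shim 60 g, 110 mm long over all, 34 mm wide, flat underneath. x axis towards the nose, z up. At the start it lies flat on the bench.
- shim_nose (a point): middle of the nose's lower edge of the shim, 95 mm ahead (+x) of the grip block's centre and 20 mm lower; same axes. Behind the nose an 80 mm long tapered tongue, 3 mm thick at the nose, 11 mm where it meets the block. Slid in flat on the bench it goes in 20 to 46 mm past the near side of the hanging foot, depending on the wear, before its taper fills the gap; a push of 5 to 10 N then wedges it snug and it stays wedged.
- tape_yellow: yellow roll of tape lying flat, 96 mm across, 48 mm high; origin under its centre; leave it alone.
- tape_red: red roll of tape lying flat, 84 mm across, 25 mm high; origin under its centre; leave it alone.
- glue: white glue bottle standing, 60 mm across, 150 mm high, orange cap; origin under its centre; leave it alone.
Things that resemble listed ones, but are neither listed nor needed, are in the scene too. Of the things shaped like the part that bears shim_grip, the orange one is meant.

How it is judged:
By the outcome, as a careful person would: the job done as asked, in the order asked, and still so for the second after the job is handed in, with the robot touching nothing.
It also fails if it takes over 72 s, if anything falls off the work surface, if the arm or the gripper's body presses on something with over 40 N, if the wrist force passes 120 N, or if a joint passes its speed limit or range.

ROBOT

A 6-joint arm with a two-finger parallel gripper is mounted at the origin on the work surface. World frame = base frame: x ahead of the robot, y to its left, z up, the work surface at z = 0. Lengths are in mm, angles in rad, forces in N, time in s.
With the tool pointing down it reaches from about 400 to 925 mm from the base axis. Payload 12.5 kg.
Tool frame: the origin (TCP) lies at the very end of the fingers, on their centre line; the grasp point (between the pads) lies 19 mm behind it; x points along the fingers, y is the direction in which the jaws open and shut, and the axes are right-handed (so a half turn about x gives the same grasp; the last joint's range is limited). The gripper opens to 95 mm and grips with 3 to 60 N. Pads are 20 mm wide; open, the fingers measure 119 mm over their backs; the gripper's body (75 mm by 180 mm) begins 59 mm behind the grasp point.
Start: joints at [1.167, 0.491, 1.559, -0, 1.092, -0.106], TCP at [183.369, 597.514, 214.661] pointing down, gripper open.
Joint ranges: [-3.1, 3.1], [-0.84, 2.19], [0.05, 2.79], [-1.13, 4.28], [0.06, 2.93], [-2.69, 2.69]. Speed limits (rad/s): [2.22, 2.22, 2.79, 3.14, 3.14, 3.14].

INTERFACE

Orientations are given as [roll, pitch, yaw] about the fixed x, y, z axes, in that order (R = Rz(yaw) Ry(pitch) Rx(roll)).
In Python, from cell import * gives the robot as it stands.
- The arm moves only by the tool step_arm, never from a script. Its argument "steps" is a list of rows, each a list of 4 numbers: the shift along the tool's x, y, z in units of 50 mm (1.0 is 50 mm), then the turn about the tool's x in units of 8 degrees (1.0 is 8 degrees). A call has 1 to 20 rows; each row shifts and turns the commanded pose from where the row before left it, along the tool's axes as they then stand; what a row does not reach is not made up. A row lasts 1/8 s, in which the tool goes at most 62.5 mm and 10.7 degrees, less where a joint would pass 70% of its speed; a pose out of reach is approached as far as the arm can. A call is refused whole if a number of a shift passes 1 or a number of a turn 1, either way. A call with a gripper value outside its range is refused whole. "jaw" is the closure, from 0 (fully open) to 1 (shut), set as the call begins (left out, the last holds). The fingers move at their own pace and stop on an object; the grip force is fixed at half the most. Time passes only in rows, so rows that do not move let the fingers close. It gives the time, the measured TCP pose, the force and the opening at its end, in the units of the state.
- state(): the state, without advancing time (a new reading comes with each control period).
- read_camera(name): name is "side" or "top"; returns the picture (420x560x3 uint8, red, green, blue); there is no depth.
- camera_info(name): a dict with "mtx" (3x3 intrinsics, pixels), "eye" and "attitude" of the camera in the world. Camera axes: x right, y down, z forward; pixel columns grow to the right and rows downward; lengths in mm; the calibration is good to about 2 mm. A picture is of the moment at which its call begins. camera_info takes no time and is no camera call.
- job_done(): hands the job in, once; it reports no verdict.
The state is a dict: "t": time; "joints": joint angles; "qvel": joint speeds; "tau": joint torques, N m; "eef_pos": TCP position; "tcp_rot": TCP orientation; "ft_force": force on the tool from outside, world axes, zero at the start; "moment": the same for the moment, N m; "opening": opening from 0.0 (shut) to 1.0 (fully open).
Only numpy, scipy, OpenCV 4.12 (cv2) and the standard library are available. Lean on these libraries where they do the work, as an engineer would, in place of code of your own. Each camera call takes 0.05 s, during which the arm holds its last target.

## Working session

There is one attempt and no reset: what is moved stays moved. The work goes in short steps, Python scripts to look and compute and a tool call to move; the robot and the scene stay as the last step left them, time stands still between calls to the robot, and variables do not carry over. Pictures are saved under pics/ and viewed, and the job is handed in when it is done.

Besides the shell and the picture viewer there is one more tool, called after "Call:" by a JSON object that holds its "method" and its "body". step_arm: Moves the arm, as the interface text tells. Its arguments: {"type":"object","properties":{"steps":{"type":"array","items":{"type":"array","items":{"type":"number"}}},"jaw":{"type":"number"}},"required":["steps"]}

```bash
mkdir -p pics; ls
python3 - <<'E'
from cell import *
import cv2
print(state())
for n in ("side","top"):
    print(n,camera_info(n))
    cv2.imwrite(f"pics/{n}0.png",read_camera(n)[:,:,::-1])
E
```

```text
pics
{'t': 0.0, 'joints': array([ 1.16743228e+00,  4.91575597e-01,  1.55943817e+00, -4.79216587e-05,
        1.09172002e+00, -1.05576232e-01]), 'qvel': array([ 0.00106758,  0.00166895, -0.00033975,  0.00162858,  0.00032716,
        0.00087091]), 'tau': array([-1.75575573e-03, -6.12655735e+01, -2.58175617e+01,  6.91220351e-02,
        4.82978951e-02, -8.04868773e-05]), 'eef_pos': array([183.25738319, 597.27364384, 214.05567698]), 'tcp_rot': array([-1.63914467,  1.56965441, -1.93691037]), 'ft_force': array([-0.10945898, -0.29455879,  0.23456625]), 'moment': array([-0.02608199, -0.00754449, -0.00822602]), 'opening': 0.9987272949112137}
side {'mtx': array([[398.5413843 ,   0.        , 279.56623961],
       [  0.        , 398.5413843 , 208.75042585],
       [  0.        ,   0.        ,   1.        ]]), 'eye': array([1148.0108161 ,  872.6913725 ,  746.08025001]), 'attitude': array([-2.16358196, -0.02339087,  2.55965896])}
top {'mtx': array([[517.45432484,   0.        , 270.13623923],
       [  0.        , 517.45432484, 210.51314177],
       [  0.        ,   0.        ,   1.        ]]), 'eye': array([ 277.67141104,   22.41122743, 1636.88309663]), 'attitude': array([-2.96372492,  0.00933292, -1.58359959])}
```

View pics/side0.png

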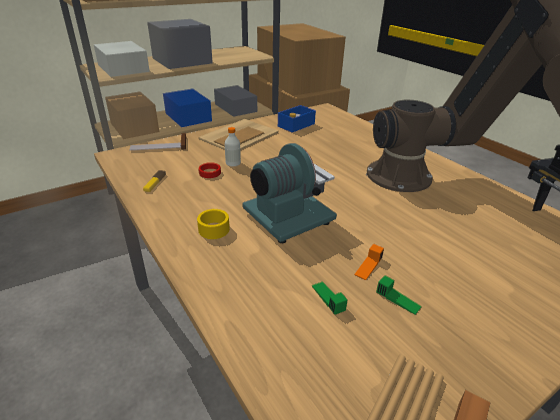

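View pics/top0.png

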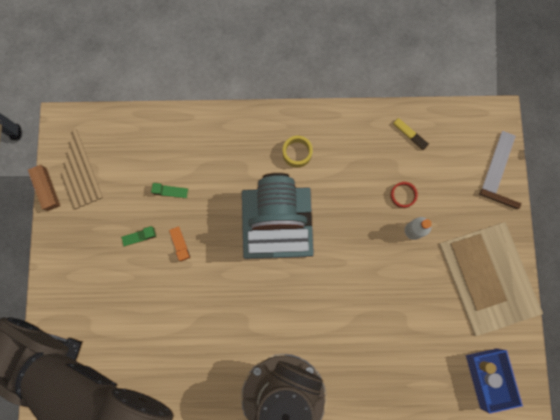

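The side view shows the orange shim at about (370,262), green look-alikes at (330,297) and (398,295), the sander at (290,200), yellow tape at (213,224), red tape at (209,170) and glue at (233,150). In the top view the orange shim is at (180,243), the green ones at (140,237) and (168,190), and a brown block at (43,187).

Candidates for the shim are orange (180,243), green (140,237), green (168,190) and the brown block (43,187), plus the orange glue cap (426,224). By the description I choose the orange one at (180,243).

```bash
cat > h.py <<'E'
from cell import *
import numpy as np, cv2
from scipy.spatial.transform import Rotation as Ro
def cam(n):
    c=camera_info(n); return np.array(c['mtx']),np.array(c['eye']),Ro.from_euler('xyz',c['attitude']).as_matrix()
def proj(n,P):
    K,e,R=cam(n); q=(np.atleast_2d(P)-e)@R; q=q@K.T; return q[:,:2]/q[:,2:]
def ray(n,uv):
    K,e,R=cam(n); uv=np.atleast_2d(uv).astype(float); d=np.c_[uv,np.ones(len(uv))]@np.linalg.inv(K).T@R.T; return e,d
def onz(n,uv,z):
    e,d=ray(n,uv); return e+d*((z-e[2])/d[:,2])[:,None]
E
python3 - <<'E'
from h import *
print(proj('top',[[0,0,0]]),proj('side',[[0,0,0]]))
for n in('side','top'):
    im=cv2.imread(f'pics/{n}0.png'); 
    c=(370,262) if n=='side' else (180,243)
    cr=im[c[1]-35:c[1]+35,c[0]-50:c[0]+50]; cv2.imwrite(f'pics/crop_{n}.png',cv2.resize(cr,None,fx=7,fy=7,interpolation=cv2.INTER_CUBIC))
    hsv=cv2.cvtColor(im,cv2.COLOR_BGR2HSV)
    print(n,hsv[c[1],c[0]])
    m=cv2.inRange(hsv,(5,190,90),(16,255,255))
    k,l,s,ce=cv2.connectedComponentsWithStats(m)
    for i in range(1,k):
        if s[i,4]>15: print(s[i],ce[i])
im=cv2.imread('pics/top0.png'); cv2.imwrite('pics/crop_sander_top.png',cv2.resize(im[165:280,220:335],None,fx=5,fy=5,interpolation=cv2.INTER_CUBIC))
im=cv2.imread('pics/side0.png'); cv2.imwrite('pics/crop_sander_side.png',cv2.resize(im[130:250,220:350],None,fx=5,fy=5,interpolation=cv2.INTER_CUBIC))
E
```

```text
[[283.80091275 396.9103698 ]] [[398.23250851 174.85720898]]
side [ 14 243 214]
[228 127   7   6  34] [231.11764706 129.67647059]
[355 244  29  36 458] [369.43886463 261.91703057]
top [ 13 174 180]
```

View pics/crop_side.png

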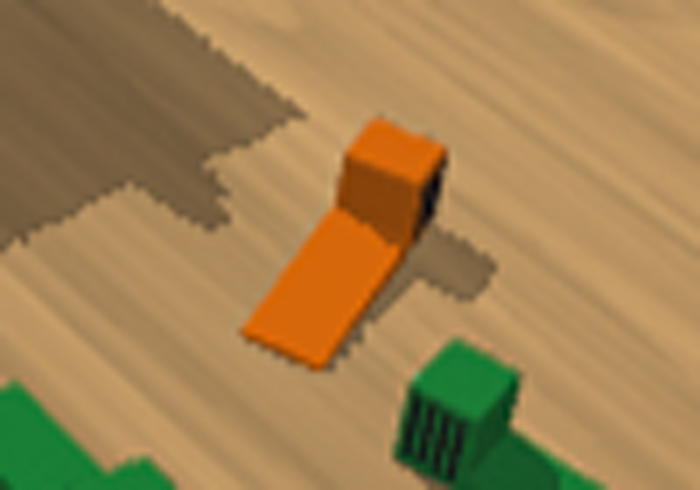

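View pics/crop_top.png

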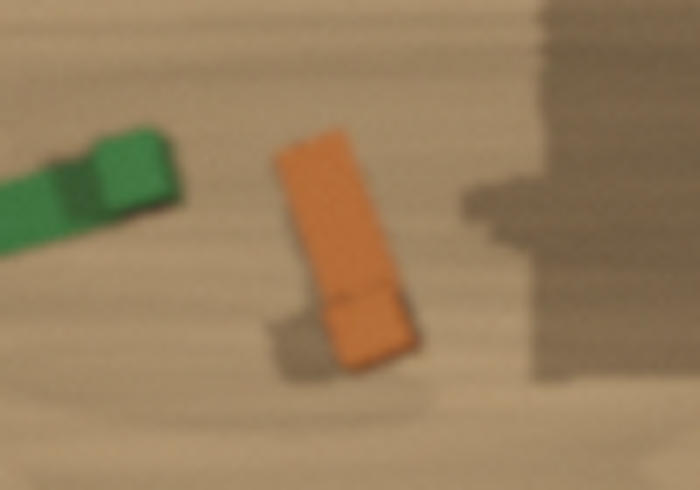

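View pics/crop_sander_top.png

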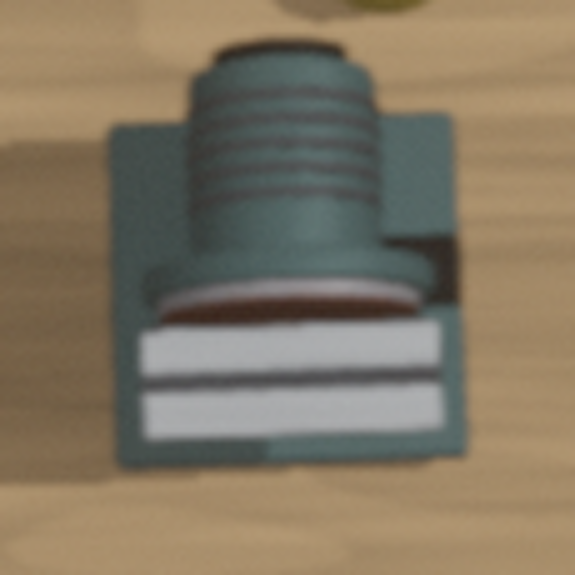

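View pics/crop_sander_side.png

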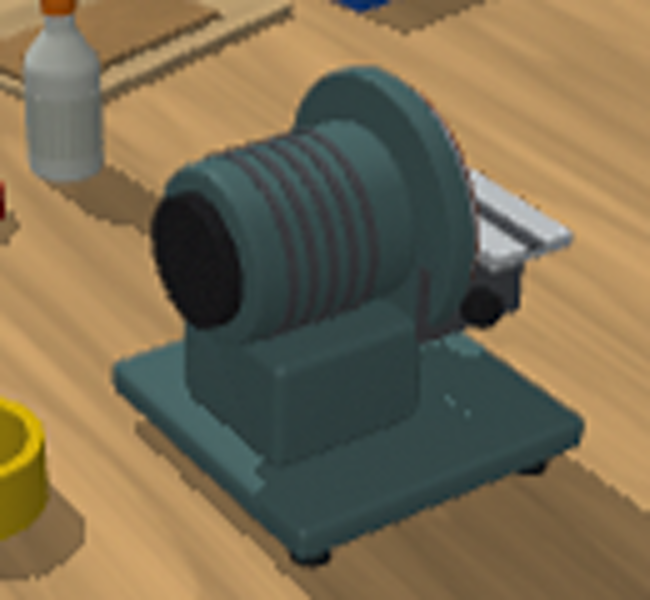

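Both crops confirm the orange shim: grip block to the rear (small world x), tongue pointing towards +x. The sander's base plate is clear, with top corners in the top crop at (112,128), (452,115), (466,452) and (120,465).

Run:
```python
from h import *
np.set_printoptions(precision=1,suppress=True)
def full(p,o,s): return (np.array(p)+.5)/s-.5+np.array(o)
T=(130,208);S=(320,227)
print('nose top',onz('top',full([(275,155),(345,130)],T,7),3))
print('nose side',onz('side',full([(240,333),(322,368)],S,7),2))
print('block top',onz('top',full([(395,287),(322,303),(345,372),(418,345)],T,7),40))
print('block side',onz('side',full([(378,115),(447,150),(417,187),(345,152)],S,7),40))
a=onz('top',full([(112,128),(452,115),(466,452),(120,465)],(220,165),5),42)
print('base top',a,a.mean(0),[np.linalg.norm(a[i]-a[i-1]) for i in range(4)])
b=onz('side',full([(115,366),(300,533),(582,418)],(220,130),5),42)
print('base side',b,np.linalg.norm(b[0]-b[1]),np.linalg.norm(b[1]-b[2]),(b[0]+b[2])/2)
im=cv2.imread('pics/top0.png');hsv=cv2.cvtColor(im,cv2.COLOR_BGR2HSV)
# rolls and glue
for nm,uv,z in(('yel',(297,151),48),('red',(404,195),25),('cap',(426,224),150),('green1',(150,235),0),('green2',(157,189),0)):
    print(nm,onz('top',[uv],z))
print('side',onz('side',[(213,224),(209,170)],24))
```

```text
nose top [[514.  358.1   3. ]
 [525.  326.3   3. ]]
nose side [[528.4 328.3   2. ]
 [514.8 359.4   2. ]]
block top [[448.9 295.9  40. ]
 [442.2 328.2  40. ]
 [411.6 317.4  40. ]
 [423.  285.4  40. ]]
block side [[425.5 290.1  40. ]
 [417.8 321.   40. ]
 [444.5 331.   40. ]
 [453.6 300.3  40. ]]
base top [[631.  121.6  42. ]
 [636.2 -93.1  42. ]
 [423.4 -96.1  42. ]
 [418.3 117.3  42. ]] [527.2  12.4  42. ] [np.float64(212.7396650867153), np.float64(214.69467798293337), np.float64(212.81695811065006), np.float64(213.43463393283358)]
base side [[642.5 -82.4  42. ]
 [637.  126.1  42. ]
 [422.3 121.1  42. ]] 208.60762814551552 214.73672871819275 [532.4  19.4  42. ]
yel [[754.8 -54.4  48. ]]
red [[ 611.5 -391.8   25. ]]
cap [[ 498.9 -418.3  150. ]]
green1 [[498.2 418.6   0. ]]
green2 [[648.4 400.1   0. ]]
side [[ 763.8  -50.    24. ]
 [ 627.9 -369.7   24. ]]
```

Run:
```python
from h import *
np.set_printoptions(precision=3,suppress=True)
s=state(); R=Ro.from_euler('xyz',s['tcp_rot']).as_matrix(); print(R)
print('jaw yaw deg',np.degrees(np.arctan2(R[1,1],R[0,1])), 'q1,q6',np.degrees(s['joints'][[0,5]]))
im=cv2.imread('pics/top0.png');hsv=cv2.cvtColor(im,cv2.COLOR_BGR2HSV)
m=cv2.inRange(hsv,(75,50,20),(110,255,255)); m[:160]=0;m[290:]=0;m[:,:225]=0;m[:,330:]=0
cv2.imwrite('pics/m.png',cv2.resize(m[160:290,225:330],None,fx=5,fy=5,interpolation=cv2.INTER_NEAREST))
L=[];Rr=[];B=[]
for v in range(196,252):
    u=np.flatnonzero(m[v]); L.append((u.min()-.5,v)); Rr.append((u.max()+.5,v))
for u in range(250,307):
    v=np.flatnonzero(m[:,u]); B.append((u,v.max()+.5))
T=[(u,np.flatnonzero(m[:,u]).min()-.5) for u in list(range(246,254))+list(range(300,307))]
for n,P in zip('LRBT',(L,Rr,B,T)):
    W=onz('top',P,42)[:,:2]; ax=0 if n in 'LR' else 1
    p=np.polyfit(W[:,ax],W[:,1-ax],1); r=W[:,1-ax]-np.polyval(p,W[:,ax]); ok=abs(r)<3;p=np.polyfit(W[ok,ax],W[ok,1-ax],1)
    print(n,p[0],np.polyval(p,528 if ax==0 else 14),r.std(),ok.sum())
```

```text
[[-0.     0.293  0.956]
 [-0.001  0.956 -0.293]
 [-1.    -0.001 -0.   ]]
jaw yaw deg 72.94020267701795 q1,q6 [66.889 -6.051]Traceback (most recent call last):
  File "<stdin>", line 10, in <module>
    return umr_minimum(a, axis, None, out, keepdims, initial, where)
ValueError: zero-size array to reduction operation minimum which has no identity
```

View pics/m.png

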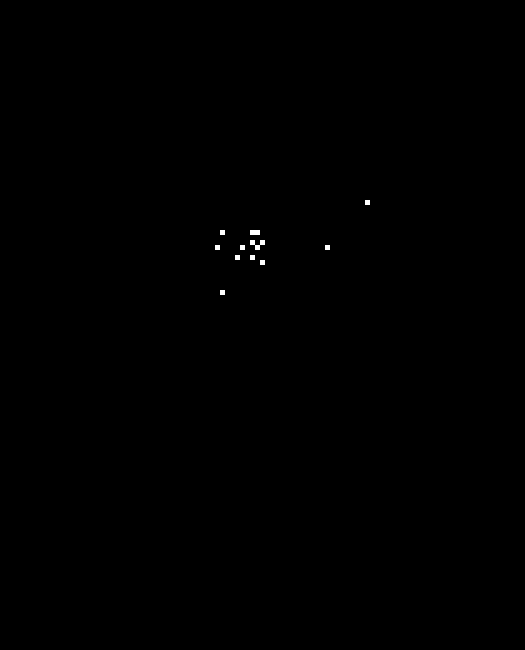

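Run:
```python
from h import *
np.set_printoptions(precision=3,suppress=True)
im=cv2.imread('pics/top0.png').astype(float)
f=im[:,:,2]-im[:,:,0]   # wood: R>B ; teal: R<B
print(f[225,236:252],f[225,306:322]); print(f[250:264,275],f[184:196,250],f[184:196,306])
def cross(a,x0,rise):  # subpixel crossing of threshold 10
    s=np.sign(a-10); 
    i=[k for k in range(len(a)-1) if (s[k]!=s[k+1])]
    return [x0+k+(10-a[k])/(a[k+1]-a[k]) for k in i]
L=[];Rr=[];B=[];T=[]
for v in range(194,254):
    c=cross(f[v,236:250],236,0); L+= [(c[0],v)] if c else []
    c=cross(f[v,306:320],306,0); Rr+= [(c[-1],v)] if c else []
for u in range(248,308):
    c=cross(f[250:264,u],250,0); B+= [(u,c[-1])] if c else []
for u in list(range(245,255))+list(range(300,309)):
    c=cross(f[184:196,u],184,0); T+= [(u,c[0])] if c else []
for n,P in zip('LRBT',(L,Rr,B,T)):
    W=onz('top',P,42)[:,:2]; ax=0 if n in 'LR' else 1
    p=np.polyfit(W[:,ax],W[:,1-ax],1); r=W[:,1-ax]-np.polyval(p,W[:,ax]); ok=abs(r)<2.5;p=np.polyfit(W[ok,ax],W[ok,1-ax],1)
    print(n,p[0],np.polyval(p,528 if ax==0 else 14),r.std(),ok.sum(),len(r))
```

```text
[46. 45. 45. 44. 43. 35. 16. -2. -7. -8. -8. -6. -5. -4. -1.  2.] [ 3.  1.  3.  1.  4. 19. 42. 55. 59. 59. 58. 59. 58. 58. 59. 58.]
[ -2.  -5.  -9. -13. -15. -15. -12.   8.  35.  52.  58.  62.  61.  60.] [60. 60. 61. 61. 57. 37.  6. -6. -7. -7. -5. -7.] [ 62.  62.  55.  29.  -5. -15. -16. -15. -14. -13. -15. -15.]
L 0.020157133008197672 120.69754921268094 0.2808833635927693 60 60
R 0.027533135990701445 -93.24336035584274 4.1614650754756095 36 59
B -0.015040188728267647 419.15560458823217 0.34632641508318435 60 60
T -0.027135569946419157 633.8322475654652 0.17052850383860085 19 19
```

Call:
{"method": "step_arm", "body": {"steps": [[0, -0.405, 0.647, 0], [0, -0.405, 0.647, 0], [0, -0.405, 0.647, 0], [0, -0.405, 0.647, 0], [0, -0.405, 0.647, 0], [0, -0.405, 0.647, 0], [0, -0.405, 0.647, 0], [0, -0.405, 0.647, 0], [0, -0.405, 0.647, 0], [0, -0.405, 0.647, 0], [0.3, 0, 0, -0.96], [0.4, 0, 0, -0.96], [0.4, 0, 0, -0.96], [0.4, 0, 0, -0.96], [0.4, 0, 0, -0.96], [0, 0, 0, 0]], "jaw": 0}}

```text
t: 2.1
eef_pos: [432.6, 308.7, 118.5]
tcp_rot: [-3.033, 1.568, -2.661]
ft_force: [-0.1, 0.1, -0.2]
opening: 1.0
```

Run:
```python
from h import *
s=state(); R=Ro.from_euler('xyz',s['tcp_rot']).as_matrix()
print('psi',np.degrees(np.arctan2(R[1,1],R[0,1])),s['eef_pos'],s['ft_force'])
for n in('side','top'):
    im=read_camera(n)[:,:,::-1].copy()
    print(n,proj(n,[s['eef_pos'],[433.4,308.7,40]]))
    c=(375,245) if n=='side' else (180,243)
    cv2.imwrite(f'pics/b_{n}.png',cv2.resize(im[c[1]-50:c[1]+50,c[0]-65:c[0]+65],None,fx=6,fy=6,interpolation=cv2.INTER_CUBIC))
```

```text
psi 111.2861196309816 [432.59104643 308.65462195 118.49316861] [-0.09454834  0.11465519 -0.20613107]
side [[381.09285432 224.75633262]
 [376.24790345 247.49503809]]
top [[177.08266505 251.35148255]
 [181.79927912 253.6084213 ]]
```

View pics/b_side.png

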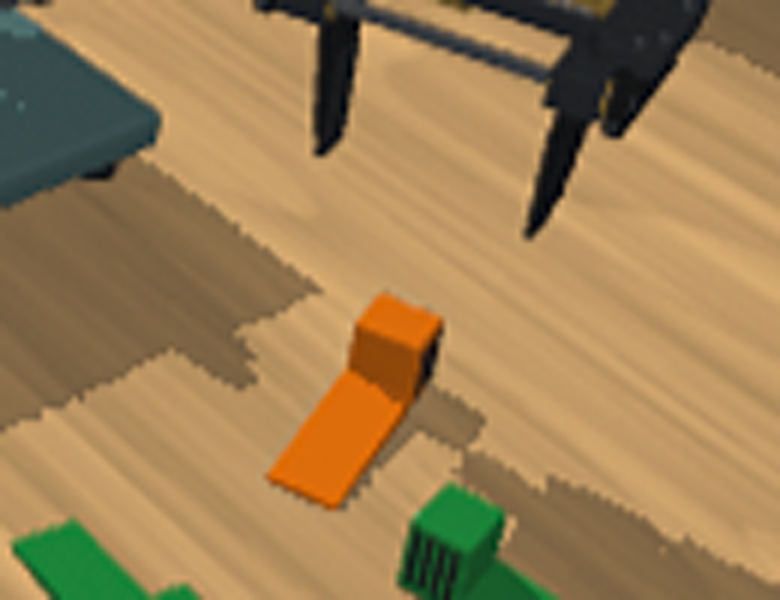

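The open fingers straddle the grip block (block at crop (397,340), finger tips at (322,155) and (530,235)), aligned with it. Descending and closing.

Call:
{"method": "step_arm", "body": {"steps": [[0.5, 0, 0, 0], [0.5, 0, 0, 0], [0.5, 0, 0, 0], [0.4, 0, 0, 0], [0.2, 0, 0, 0], [0.08, 0, 0, 0], [0, 0, 0, 0], [0, 0, 0, 0]]}}

```text
t: 3.2
eef_pos: [433.5, 309.2, 11.3]
tcp_rot: [0.187, 1.57, 0.559]
ft_force: [-0.2, -1.0, -0.7]
opening: 1.004
```

Call:
{"method": "step_arm", "body": {"steps": [[0, 0, 0, 0], [0, 0, 0, 0], [0, 0, 0, 0], [0, 0, 0, 0], [0, 0, 0, 0], [0, 0, 0, 0], [0, 0, 0, 0], [0, 0, 0, 0]], "jaw": 1}}

```text
t: 4.2
eef_pos: [433.2, 309.0, 10.6]
tcp_rot: [1.597, 1.571, 1.969]
ft_force: [-0.6, -0.1, -0.3]
opening: 0.36
```

Call:
{"method": "step_arm", "body": {"steps": [[-0.2, 0, 0, 0], [-0.4, 0, 0, 0], [0, 0, 0, 0.98], [0, 0, 0, 0.98], [0, 0, 0, 0.98], [0, 0, 0, 0.98], [0, 0, 0, 0.98], [0, 0, 0, 0.98], [0, 0, 0, 0.98], [0, 0, 0, 0.98], [0, 0, 0, 0.98], [0, 0, 0, 0.98], [0, 0, 0, 0.98], [0, 0, 0, 0.98], [0, 0, 0, 0.98], [0, 0, 0, 0.98], [0, 0.03, 0.4, 0], [0, 0.03, 0.4, 0], [0, 0.03, 0.4, 0], [0, 0, 0, 0]]}}

```text
t: 6.7
eef_pos: [439.6, 247.3, 40.8]
tcp_rot: [-1.305, 1.571, -2.849]
ft_force: [0.1, -0.0, -0.1]
opening: 0.358
```

```bash
cat > look.py <<'E'
from h import *
import sys
s=state(); R=Ro.from_euler('xyz',s['tcp_rot']).as_matrix()
print('psi',np.degrees(np.arctan2(R[1,1],R[0,1])),s['eef_pos'].round(2),s['ft_force'].round(2),'q1q6',s['joints'][[0,5]].round(3),s['opening'],s['t'])
tag=sys.argv[1]; W=np.array([float(x) for x in sys.argv[2].split(',')])
for n in sys.argv[3].split(','):
    im=read_camera(n)[:,:,::-1].copy()
    cv2.imwrite(f'pics/{tag}_{n}_full.png',im)
    c=proj(n,W)[0].astype(int); x0=max(c[0]-65,0);y0=max(c[1]-50,0)
    print(n,'offset',x0,y0)
    cv2.imwrite(f'pics/{tag}_{n}.png',cv2.resize(im[y0:y0+100,x0:x0+130],None,fx=6,fy=6,interpolation=cv2.INTER_CUBIC))
E
python3 look.py c 440,200,20 side,top
```

```text
psi 1.528187734112436 [439.58 247.31  40.85] [ 0.13 -0.03 -0.13] q1q6 [0.381 0.355] 0.3577684443435726 6.7
side offset 282 183
top offset 152 201
```

View pics/c_side.png

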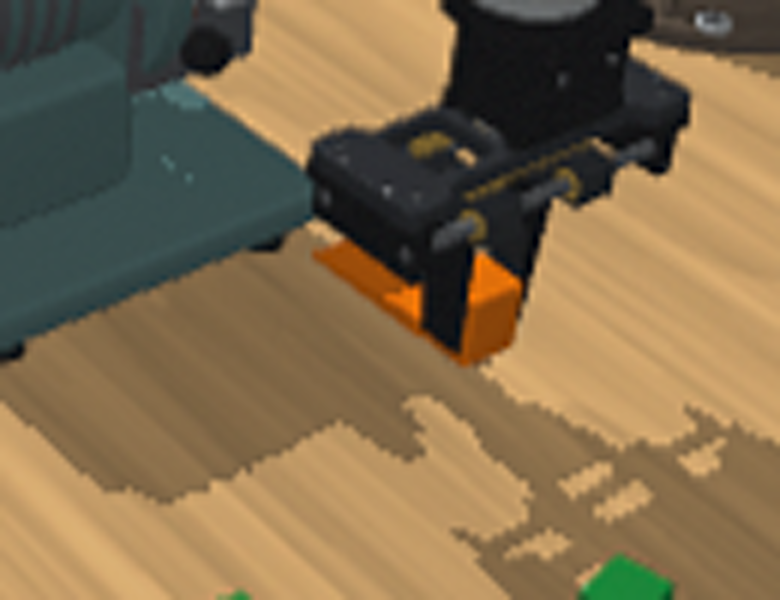

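View pics/c_top.png

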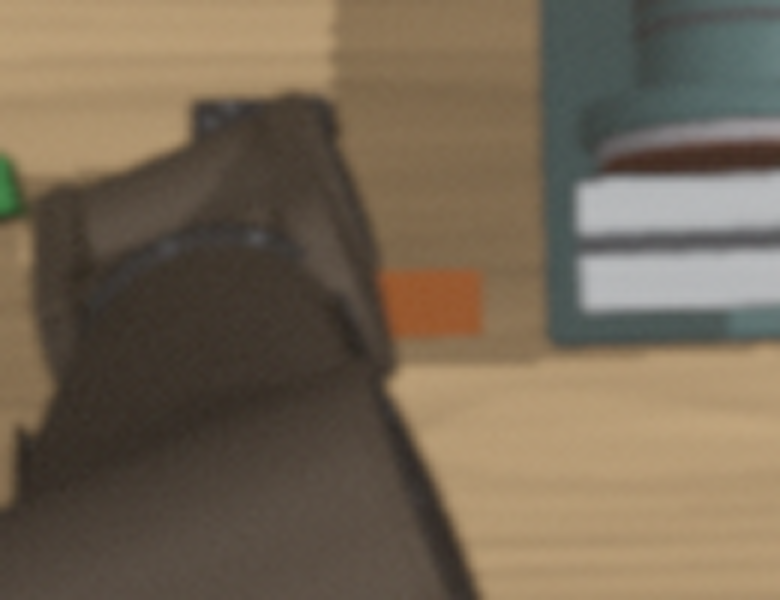

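Run:
```python
from h import *
f=lambda p,o:(np.array(p)+.5)/6-.5+np.array(o)
W=onz('top',f([(482,270),(482,336)],(152,201)),33);print(W,W.mean(0))
print('base edge',onz('top',f([(543,20),(549,340)],(152,201)),42))
```

```text
[[456.96437922 154.10277953  33.        ]
 [422.7102952  154.09340342  33.        ]] [439.83733721 154.09809148  33.        ]
base edge [[586.88169431 121.4506253   42.        ]
 [419.37089694 118.90299461  42.        ]]
```

Call:
{"method": "step_arm", "body": {"steps": [[0.2, 0, 0, 0], [0.2, 0, 0, 0], [0.1, 0, 0, 0], [0.09, 0, 0, 0], [0, 0, 0, 0], [0, 0, 0, 0]]}}

```text
t: 7.55
eef_pos: [439.4, 249.2, 11.1]
tcp_rot: [2.191, 1.571, 0.648]
ft_force: [0.2, -0.5, -1.4]
opening: 0.355
```

Call:
{"method": "step_arm", "body": {"steps": [[0.01, 0, 0, 0], [0, 0, 0.1, 0], [0, 0, 0.1, 0], [0, 0, 0.1, 0], [0, 0, 0.1, 0], [0, 0, 0.1, 0], [0, 0, 0, 0]]}}

```text
t: 8.43
eef_pos: [440.1, 223.8, 10.6]
tcp_rot: [-2.364, 1.571, 2.375]
ft_force: [-0.1, -0.1, -0.7]
opening: 0.359
```

Call:
{"method": "step_arm", "body": {"steps": [[0, 0, 0.08, 0], [0, 0, 0.08, 0], [0, 0, 0.08, 0], [0, 0, 0.04, 0], [0, 0, 0, 0]]}}

```text
t: 9.05
eef_pos: [440.5, 210.1, 10.6]
tcp_rot: [3.099, 1.571, 1.556]
ft_force: [-0.2, -0.0, -1.7]
opening: 0.357
```

Call:
{"method": "step_arm", "body": {"steps": [[0, 0, 0.04, 0], [0, 0, 0, 0]]}}

```text
t: 9.3
eef_pos: [440.5, 208.1, 10.6]
tcp_rot: [3.136, 1.571, 1.592]
ft_force: [0.0, -0.3, -0.3]
opening: 0.356
```

Call:
{"method": "step_arm", "body": {"steps": [[0, 0, 0.04, 0], [0, 0, 0, 0]]}}

```text
t: 9.55
eef_pos: [440.5, 206.1, 10.6]
tcp_rot: [-2.657, 1.571, 2.083]
ft_force: [-0.1, -0.3, -0.0]
opening: 0.352
```

Call:
{"method": "step_arm", "body": {"steps": [[0, 0, 0.03, 0], [0, 0, 0, 0]]}}

```text
t: 9.8
eef_pos: [440.6, 204.6, 10.6]
tcp_rot: [2.739, 1.571, 1.196]
ft_force: [-0.3, 0.7, 0.1]
opening: 0.356
```

Call:
{"method": "step_arm", "body": {"steps": [[0, 0, 0.03, 0], [0, 0, 0, 0]]}}

```text
t: 10.05
eef_pos: [440.6, 203.1, 10.6]
tcp_rot: [2.802, 1.571, 1.259]
ft_force: [0.1, 0.1, -0.5]
opening: 0.357
```

Call:
{"method": "step_arm", "body": {"steps": [[0, 0, 0.02, 0], [0, 0, 0, 0]]}}

```text
t: 10.3
eef_pos: [440.8, 202.6, 10.7]
tcp_rot: [2.421, 1.57, 0.877]
ft_force: [-0.4, 5.8, -0.4]
opening: 0.357
```

Call:
{"method": "step_arm", "body": {"steps": [[0, 0, 0.02, 0], [0, 0, 0, 0]]}}

```text
t: 10.55
eef_pos: [441.0, 202.3, 10.9]
tcp_rot: [2.409, 1.569, 0.865]
ft_force: [-2.6, 13.9, 1.4]
opening: 0.356
```

Jammed at TCP y = 202.5 (nose at about y 108.5, where the foot's near side should be), so that foot (−x,+y) is sound. Backing out and moving to the (+x,+y) foot.

Call:
{"method": "step_arm", "body": {"steps": [[0, 0, -0.1, 0], [0, 0, -0.3, 0], [0, 0, -0.3, 0], [-0.1, 0, 0, 0], [0, 0.4, 0, 0], [0, 0.5, 0, 0], [0, 0.5, 0, 0], [0, 0.5, 0, 0], [0, 0.5, 0, 0], [0, 0.5, 0, 0], [0, 0.5, 0, 0], [0, 0, 0, 0], [0, 0, 0, 0]]}}

```text
t: 12.18
eef_pos: [608.7, 240.7, 15.5]
tcp_rot: [-1.406, 1.57, -2.949]
ft_force: [0.1, -0.1, -0.1]
opening: 0.356
```

```bash
python3 look.py d 610,190,20 side,top
```

```text
psi 1.577875052521713 [608.66 240.68  15.52] [ 0.08 -0.14 -0.08] q1q6 [0.276 0.248] 0.3555305447980249 12.175
side offset 234 201
top offset 156 148
```

View pics/d_side.png

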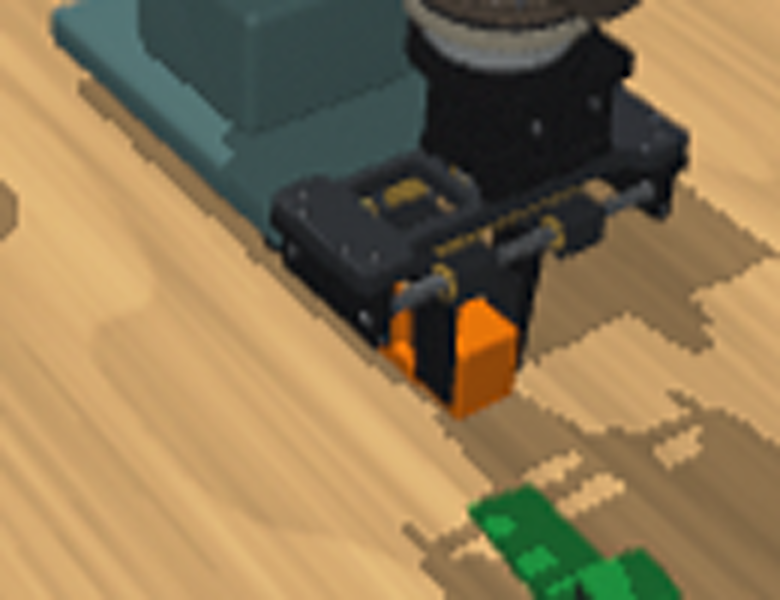

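View pics/d_top.png

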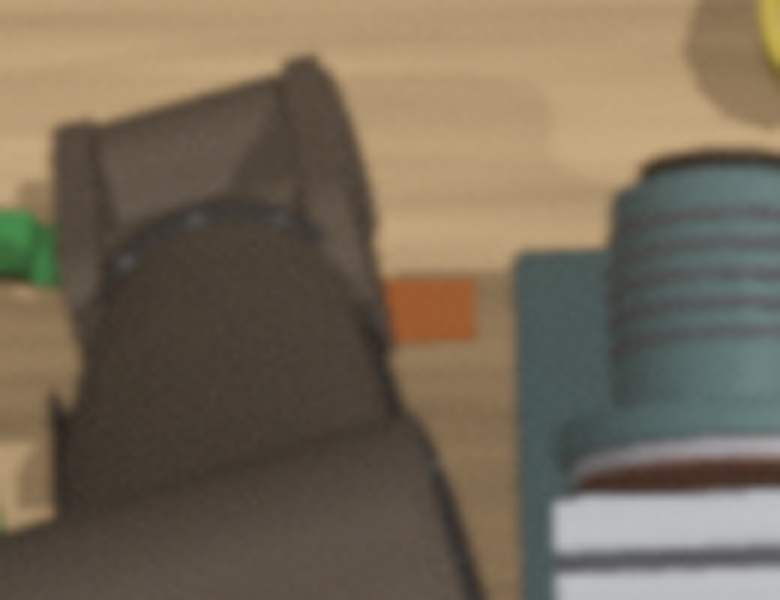

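Call:
{"method": "step_arm", "body": {"steps": [[0.1, 0, 0, 0], [0, 0, 0.1, 0], [0, 0, 0.12, 0], [0, 0, 0.12, 0], [0, 0, 0.12, 0], [0, 0, 0.06, 0], [0, 0, 0.02, 0], [0, 0, 0, 0]]}}

```text
t: 13.28
eef_pos: [610.4, 213.9, 10.7]
tcp_rot: [2.38, 1.571, 0.837]
ft_force: [-0.1, 0.1, -1.2]
opening: 0.359
```

Call:
{"method": "step_arm", "body": {"steps": [[0, 0, 0.04, 0], [0, 0, 0, 0]]}}

```text
t: 13.52
eef_pos: [610.5, 211.9, 10.7]
tcp_rot: [2.371, 1.571, 0.828]
ft_force: [-0.1, -0.1, -0.1]
opening: 0.353
```

Call:
{"method": "step_arm", "body": {"steps": [[0, 0, 0.03, 0], [0, 0, 0, 0]]}}

```text
t: 13.78
eef_pos: [610.5, 210.3, 10.6]
tcp_rot: [-2.485, 1.571, 2.255]
ft_force: [0.3, -0.4, -0.2]
opening: 0.358
```

Call:
{"method": "step_arm", "body": {"steps": [[0, 0, 0.03, 0], [0, 0, 0, 0]]}}

```text
t: 14.02
eef_pos: [610.5, 208.8, 10.6]
tcp_rot: [-3.134, 1.571, 1.606]
ft_force: [-0.4, -0.1, -0.3]
opening: 0.358
```

Call:
{"method": "step_arm", "body": {"steps": [[0, 0, 0.03, 0], [0, 0, 0, 0]]}}

```text
t: 14.28
eef_pos: [610.6, 207.3, 10.6]
tcp_rot: [2.496, 1.571, 0.953]
ft_force: [-1.0, 0.9, -0.3]
opening: 0.357
```

Call:
{"method": "step_arm", "body": {"steps": [[0, 0, 0.02, 0], [0, 0, 0, 0]]}}

```text
t: 14.52
eef_pos: [610.6, 206.6, 10.7]
tcp_rot: [2.573, 1.57, 1.029]
ft_force: [-0.6, 2.5, 1.2]
opening: 0.357
```

Call:
{"method": "step_arm", "body": {"steps": [[0, 0, 0.02, 0], [0, 0, 0, 0]]}}

```text
t: 14.78
eef_pos: [610.7, 206.4, 10.8]
tcp_rot: [2.669, 1.569, 1.125]
ft_force: [-0.9, 8.0, 1.1]
opening: 0.353
```

Jammed again at TCP y = 206.6, as the plate's skew predicts, so that foot is sound too. I'll go over the sander to the −y side: back out and lift first.

Call:
{"method": "step_arm", "body": {"steps": [[0, 0, -0.1, 0], [0, 0, -0.4, 0], [0, 0, -0.3, 0], [-0.3, 0, 0, 0], [-0.8, 0, 0, 0], [-0.8, 0, 0, 0], [-0.8, 0, 0, 0], [-0.8, 0, 0, 0], [-0.8, 0, 0, 0], [-0.8, 0, 0, 0], [-0.8, 0, 0, 0], [-0.2, 0, 0, 0], [0, 0, 0, 0]]}}

```text
t: 16.4
eef_pos: [609.3, 245.1, 315.9]
tcp_rot: [1.849, 1.57, 0.306]
ft_force: [0.4, -1.2, -1.0]
opening: 0.36
```

Call:
{"method": "step_arm", "body": {"steps": [[0, 0.08, 0.4, 0], [0, 0.08, 0.76, 0], [0, 0.08, 0.76, 0], [0, 0.08, 0.76, 0], [0, 0.08, 0.76, 0], [0, 0.08, 0.76, 0], [0, 0.08, 0.76, 0], [0, 0.08, 0.76, 0], [0, 0.08, 0.76, 0], [0, 0.08, 0.76, 0], [0, 0.08, 0.76, 0], [0, 0.08, 0.76, 0], [0, 0.08, 0.4, 0], [0, 0, 0, 0]]}}

```text
t: 18.15
eef_pos: [673.8, -212.3, 314.3]
tcp_rot: [-2.054, 1.569, 2.684]
ft_force: [-0.3, 0.8, -0.2]
opening: 0.355
```

Call:
{"method": "step_arm", "body": {"steps": [[0, 0, 0, 0.6], [0, 0, 0, 1], [0, 0, 0, 1], [0, 0, 0, 1], [0, 0, 0, 1], [0, 0, 0, 1], [0, 0, 0, 1], [0, 0, 0, 1], [0, 0, 0, 1], [0, 0, 0, 1], [0, 0, 0, 1], [0, 0, 0, 1], [0, 0, 0, 1], [0, 0, 0, 1], [0, 0, 0, 1], [0, 0, 0, 1], [0, 0, 0, 1], [0, 0, 0, 1], [0, 0, 0, 1], [0, 0, 0, 1]]}}

```text
t: 20.65
eef_pos: [674.0, -209.4, 315.6]
tcp_rot: [0.036, 1.57, 2.036]
ft_force: [-0.5, 0.2, -0.3]
opening: 0.354
```

```bash
python3 look.py e 650,-150,150 side,top
```

```text
psi -155.40052033895796 [ 674.03 -209.37  315.56] [-0.53  0.22 -0.25] q1q6 [-0.395  2.317] 0.35392255835931596 20.65
side offset 164 115
top offset 266 124
```

View pics/e_side_full.png

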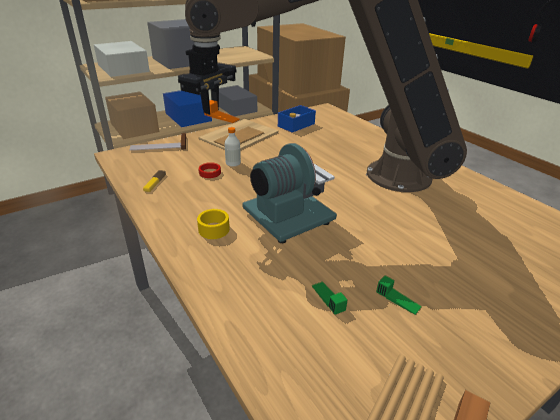

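View pics/e_top_full.png

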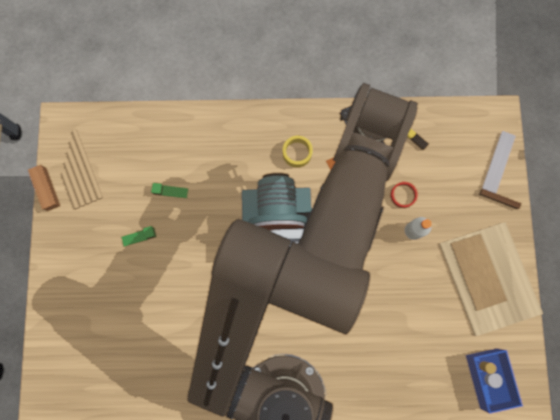

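Side view: gripper with the orange shim at (212,100), clear of everything; rolls and bottle are in place. Turning a little more, shifting into line with the (+x,−y) foot, then descending.

Call:
{"method": "step_arm", "body": {"steps": [[0, 0, 0, 1], [0, 0.335, -0.03, 0], [0.5, 0, 0, 0], [0.8, 0, 0, 0], [0.8, 0, 0, 0], [0.8, 0, 0, 0], [0.8, 0, 0, 0], [0.8, 0, 0, 0], [0.8, 0, 0, 0], [0.5, 0, 0, 0], [0.2, 0, 0, 0], [0, 0, 0, 0], [0, 0, 0, 0]]}}

```text
t: 22.38
eef_pos: [659.1, -217.3, 16.9]
tcp_rot: [-2.209, 1.569, -0.345]
ft_force: [0.1, 0.1, -0.2]
opening: 0.355
```

```bash
python3 look.py f 640,-150,10 side,top
```

```text
psi -163.17175696199953 [ 659.12 -217.34   16.95] [ 0.13  0.15 -0.22] q1q6 [-0.414  2.434] 0.3550285558171317 22.375
side offset 168 151
top offset 262 138
```

View pics/f_side.png

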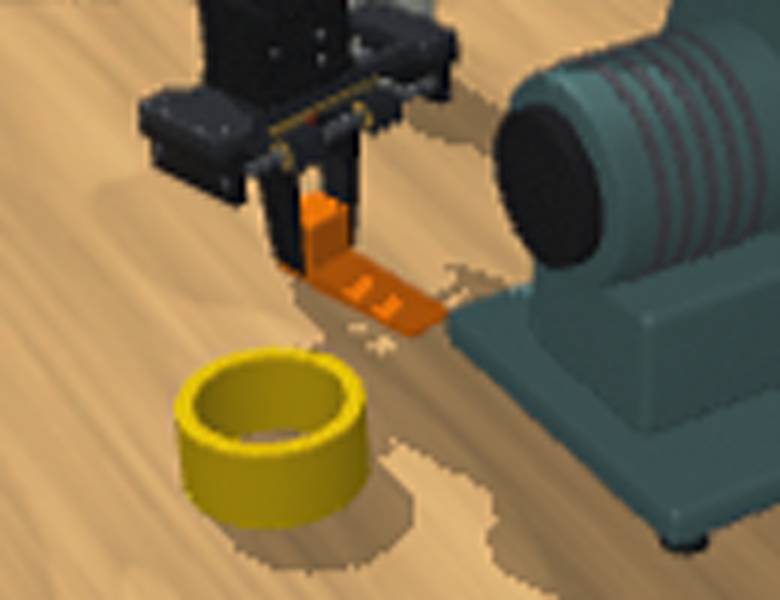

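View pics/f_top.png

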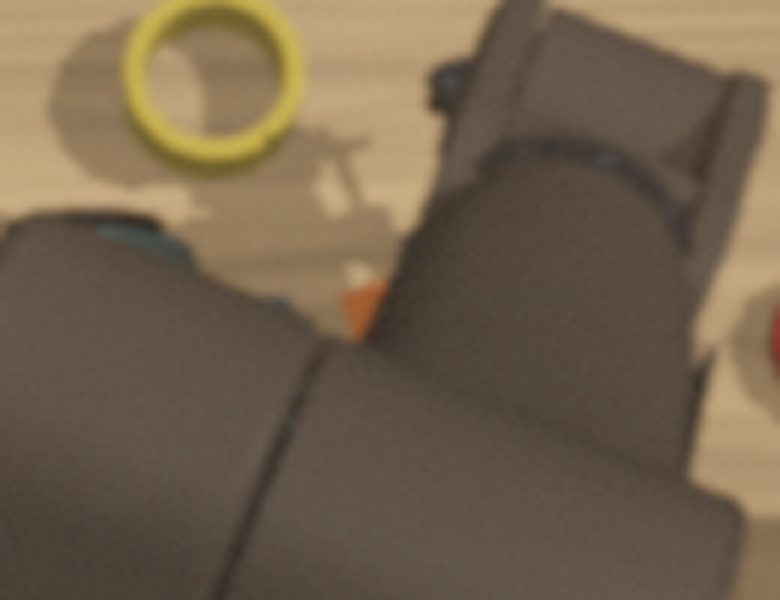

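Run:
```python
from h import *
f=lambda p,o:(np.array(p)+.5)/6-.5+np.array(o)
W=onz('side',f([(412,335),(447,313)],(168,151)),8);print(W.round(1),W.mean(0))
print('base corner',onz('side',f([(450,318)],(168,151)),42).round(1), 'foot++ bottom near', onz('side',f([(688,553)],(168,151)),0).round(1))
s=state();d=np.array([np.sin(np.radians(-163.2)),-np.cos(np.radians(-163.2))]);print(s['eef_pos'][:2]+94*d)
```

```text
[[ 646.8 -120.2    8. ]
 [ 619.4 -129.7    8. ]] [ 633.11862375 -124.93057436    8.        ]
base corner [[644.8 -78.4  42. ]] foot++ bottom near [[617.2 112.2   0. ]]
[ 631.83741633 -127.47338101]
```

Call:
{"method": "step_arm", "body": {"steps": [[0.1, 0, 0, 0], [0, 0, 0.1, 0], [0, 0, 0, 0], [0, 0, 0, 0]]}}

```text
t: 22.98
eef_pos: [657.1, -212.4, 10.6]
tcp_rot: [-0.009, 1.571, 1.854]
ft_force: [-0.5, 0.3, 0.2]
opening: 0.355
```

Call:
{"method": "step_arm", "body": {"steps": [[0, 0, 0.12, 0], [0, 0, 0.14, 0], [0, 0, 0.14, 0], [0, 0, 0.14, 0], [0, 0, 0.08, 0], [0, 0, 0.04, 0], [0, 0, 0, 0]]}}

```text
t: 23.85
eef_pos: [647.6, -180.9, 10.7]
tcp_rot: [-1.524, 1.571, 0.34]
ft_force: [0.8, -0.4, 0.1]
opening: 0.356
```

Call:
{"method": "step_arm", "body": {"steps": [[0, 0, 0.04, 0], [0, 0, 0, 0]]}}

```text
t: 24.1
eef_pos: [647.0, -179.0, 10.6]
tcp_rot: [-0.538, 1.571, 1.326]
ft_force: [-1.0, 0.9, -0.3]
opening: 0.358
```

Call:
{"method": "step_arm", "body": {"steps": [[0, 0, 0.04, 0], [0, 0, 0, 0]]}}

```text
t: 24.35
eef_pos: [646.3, -177.0, 10.6]
tcp_rot: [0.217, 1.571, 2.08]
ft_force: [0.2, 0.5, -0.6]
opening: 0.355
```

Call:
{"method": "step_arm", "body": {"steps": [[0, 0, 0.03, 0], [0, 0, 0, 0]]}}

```text
t: 24.6
eef_pos: [645.9, -175.5, 10.6]
tcp_rot: [-0.047, 1.571, 1.817]
ft_force: [-0.9, 0.4, -0.4]
opening: 0.359
```

Call:
{"method": "step_arm", "body": {"steps": [[0, 0, 0.03, 0], [0, 0, 0, 0]]}}

```text
t: 24.85
eef_pos: [645.5, -174.1, 10.6]
tcp_rot: [-0.133, 1.571, 1.73]
ft_force: [0.4, -0.4, -0.3]
opening: 0.353
```

Call:
{"method": "step_arm", "body": {"steps": [[0, 0, 0.03, 0], [0, 0, 0, 0]]}}

```text
t: 25.1
eef_pos: [645.1, -172.7, 10.6]
tcp_rot: [-0.531, 1.571, 1.332]
ft_force: [0.0, 0.4, -0.9]
opening: 0.358
```

Call:
{"method": "step_arm", "body": {"steps": [[0, 0, 0.02, 0], [0, 0, 0, 0]]}}

```text
t: 25.35
eef_pos: [644.8, -171.8, 10.6]
tcp_rot: [-0.282, 1.571, 1.582]
ft_force: [0.3, -0.0, -0.1]
opening: 0.357
```

Call:
{"method": "step_arm", "body": {"steps": [[0, 0, 0.02, 0], [0, 0, 0, 0]]}}

```text
t: 25.6
eef_pos: [644.5, -170.8, 10.6]
tcp_rot: [-0.592, 1.571, 1.271]
ft_force: [-0.5, -0.2, -0.5]
opening: 0.354
```

Call:
{"method": "step_arm", "body": {"steps": [[0, 0, 0.02, 0], [0, 0, 0, 0]]}}

```text
t: 25.85
eef_pos: [644.2, -169.8, 10.6]
tcp_rot: [-0.124, 1.571, 1.74]
ft_force: [-0.7, -0.5, -0.8]
opening: 0.351
```

Call:
{"method": "step_arm", "body": {"steps": [[0, 0, 0.03, 0], [0, 0, 0, 0]]}}

```text
t: 26.1
eef_pos: [643.8, -168.4, 10.6]
tcp_rot: [-0.285, 1.571, 1.578]
ft_force: [-0.7, -0.0, 0.0]
opening: 0.353
```

Call:
{"method": "step_arm", "body": {"steps": [[0, 0, 0.03, 0], [0, 0, 0, 0]]}}

```text
t: 26.35
eef_pos: [643.3, -167.0, 10.6]
tcp_rot: [0.055, 1.571, 1.918]
ft_force: [-0.6, 1.3, -1.6]
opening: 0.357
```

Call:
{"method": "step_arm", "body": {"steps": [[0, 0, 0.03, 0], [0, 0, 0, 0]]}}

```text
t: 26.6
eef_pos: [642.9, -165.5, 10.6]
tcp_rot: [-0.624, 1.571, 1.24]
ft_force: [-0.9, 0.1, -1.0]
opening: 0.355
```

Call:
{"method": "step_arm", "body": {"steps": [[0, 0, 0.03, 0], [0, 0, 0, 0]]}}

```text
t: 26.85
eef_pos: [642.5, -164.0, 10.6]
tcp_rot: [-0.112, 1.571, 1.752]
ft_force: [-1.0, 0.1, -0.2]
opening: 0.354
```

No jam 9 mm past where the foot's near side should be, so the shim is going in. Continuing gently.

Call:
{"method": "step_arm", "body": {"steps": [[0, 0, 0.04, 0], [0, 0, 0.04, 0], [0, 0, 0.03, 0], [0, 0, 0, 0]]}}

```text
t: 27.35
eef_pos: [640.9, -158.8, 10.6]
tcp_rot: [-0.316, 1.571, 1.548]
ft_force: [-0.2, -0.5, 0.7]
opening: 0.355
```

Call:
{"method": "step_arm", "body": {"steps": [[0, 0, 0.04, 0], [0, 0, 0, 0]]}}

```text
t: 27.6
eef_pos: [640.3, -156.9, 10.6]
tcp_rot: [-0.137, 1.571, 1.726]
ft_force: [-0.6, 0.8, -1.0]
opening: 0.355
```

Call:
{"method": "step_arm", "body": {"steps": [[0, 0, 0.04, 0], [0, 0, 0, 0]]}}

```text
t: 27.85
eef_pos: [639.7, -154.9, 10.6]
tcp_rot: [0.042, 1.571, 1.905]
ft_force: [-0.5, 0.1, -0.2]
opening: 0.354
```

Call:
{"method": "step_arm", "body": {"steps": [[0, 0, 0.03, 0], [0, 0, 0, 0]]}}

```text
t: 28.1
eef_pos: [639.3, -153.5, 10.6]
tcp_rot: [0.061, 1.571, 1.925]
ft_force: [-0.3, -0.6, -0.7]
opening: 0.354
```

Call:
{"method": "step_arm", "body": {"steps": [[0, 0, 0.03, 0], [0, 0, 0, 0]]}}

```text
t: 28.35
eef_pos: [638.9, -152.1, 10.6]
tcp_rot: [-0.735, 1.571, 1.129]
ft_force: [0.0, 0.2, -0.5]
opening: 0.355
```

Call:
{"method": "step_arm", "body": {"steps": [[0, 0, 0.02, 0], [0, 0, 0, 0]]}}

```text
t: 28.6
eef_pos: [638.6, -151.2, 10.6]
tcp_rot: [-0.592, 1.571, 1.272]
ft_force: [0.2, -0.6, -0.4]
opening: 0.357
```

Call:
{"method": "step_arm", "body": {"steps": [[0, 0, 0.02, 0], [0, 0, 0, 0]]}}

```text
t: 28.85
eef_pos: [638.3, -150.2, 10.6]
tcp_rot: [-0.887, 1.571, 0.977]
ft_force: [-0.3, 0.4, 0.1]
opening: 0.356
```

Call:
{"method": "step_arm", "body": {"steps": [[0, 0, 0.02, 0], [0, 0, 0, 0]]}}

```text
t: 29.1
eef_pos: [638.0, -149.3, 10.6]
tcp_rot: [-0.48, 1.571, 1.384]
ft_force: [0.2, 1.0, -0.0]
opening: 0.361
```

Call:
{"method": "step_arm", "body": {"steps": [[0, 0, 0.02, 0], [0, 0, 0, 0]]}}

```text
t: 29.35
eef_pos: [637.7, -148.3, 10.6]
tcp_rot: [-0.237, 1.571, 1.627]
ft_force: [-0.4, -0.4, -0.3]
opening: 0.358
```

Call:
{"method": "step_arm", "body": {"steps": [[0, 0, 0.02, 0], [0, 0, 0, 0]]}}

```text
t: 29.6
eef_pos: [637.4, -147.3, 10.6]
tcp_rot: [0.001, 1.571, 1.865]
ft_force: [0.8, 0.2, 0.1]
opening: 0.359
```

Call:
{"method": "step_arm", "body": {"steps": [[0, 0, 0.02, 0], [0, 0, 0, 0]]}}

```text
t: 29.85
eef_pos: [637.2, -146.4, 10.6]
tcp_rot: [-0.69, 1.571, 1.174]
ft_force: [0.8, -0.1, -0.5]
opening: 0.355
```

Call:
{"method": "step_arm", "body": {"steps": [[0, 0, 0.02, 0], [0, 0, 0, 0]]}}

```text
t: 30.1
eef_pos: [636.8, -145.4, 10.6]
tcp_rot: [0.106, 1.571, 1.97]
ft_force: [-1.1, -0.2, -0.6]
opening: 0.355
```

Call:
{"method": "step_arm", "body": {"steps": [[0, 0, 0.02, 0], [0, 0, 0, 0]]}}

```text
t: 30.35
eef_pos: [636.6, -144.5, 10.6]
tcp_rot: [-0.519, 1.571, 1.344]
ft_force: [0.2, -0.5, -0.4]
opening: 0.354
```

Call:
{"method": "step_arm", "body": {"steps": [[0, 0, 0.02, 0], [0, 0, 0, 0]]}}

```text
t: 30.6
eef_pos: [636.3, -143.5, 10.6]
tcp_rot: [0.213, 1.571, 2.077]
ft_force: [-0.3, -0.4, -0.5]
opening: 0.358
```

Call:
{"method": "step_arm", "body": {"steps": [[0, 0, 0.02, 0], [0, 0, 0, 0]]}}

```text
t: 30.85
eef_pos: [636.0, -142.6, 10.6]
tcp_rot: [-0.216, 1.571, 1.648]
ft_force: [-0.0, 0.8, -1.3]
opening: 0.357
```

```bash
python3 look.py g 620,-120,30 side,top
```

```text
psi -163.2200801778769 [ 635.97 -142.57   10.61] [-0.05  0.79 -1.26] q1q6 [-0.322  2.527] 0.35675556811472897 30.85
side offset 178 148
top offset 253 143
```

View pics/g_side.png

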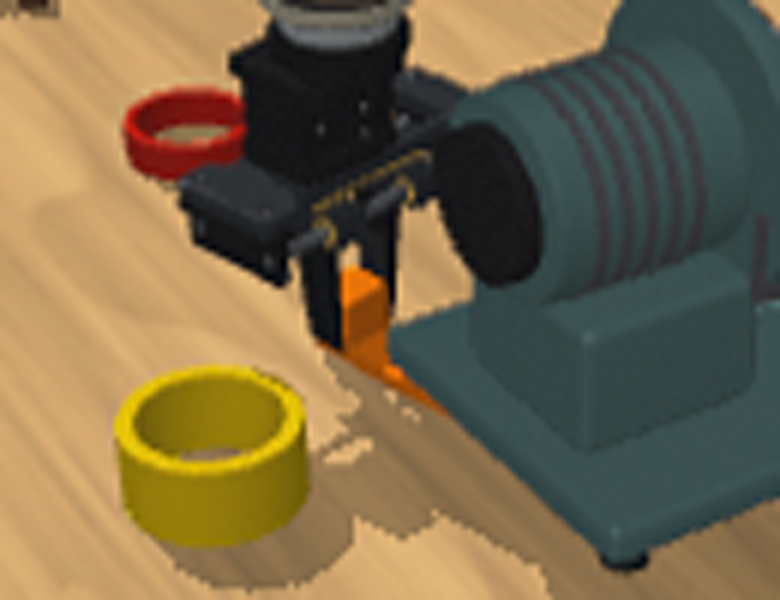

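The side crop shows the tongue under the base plate at about (420,385), block outside, and gripper clear of motor and tape.

Call:
{"method": "step_arm", "body": {"steps": [[0, 0, 0.02, 0], [0, 0, 0, 0]]}}

```text
t: 31.2
eef_pos: [635.7, -141.6, 10.6]
tcp_rot: [-0.32, 1.571, 1.543]
ft_force: [-0.4, -0.2, -0.9]
opening: 0.358
```

Call:
{"method": "step_arm", "body": {"steps": [[0, 0, 0.02, 0], [0, 0, 0, 0]]}}

```text
t: 31.45
eef_pos: [635.4, -140.6, 10.6]
tcp_rot: [-0.522, 1.571, 1.342]
ft_force: [0.4, -0.2, -1.1]
opening: 0.355
```

Call:
{"method": "step_arm", "body": {"steps": [[0, 0, 0.02, 0], [0, 0, 0, 0]]}}

```text
t: 31.7
eef_pos: [635.1, -139.7, 10.6]
tcp_rot: [-0.85, 1.571, 1.013]
ft_force: [-0.6, 0.2, -0.3]
opening: 0.359
```

Call:
{"method": "step_arm", "body": {"steps": [[0, 0, 0.02, 0], [0, 0, 0, 0]]}}

```text
t: 31.95
eef_pos: [634.8, -138.7, 10.6]
tcp_rot: [-0.173, 1.571, 1.691]
ft_force: [-0.3, 0.1, -0.9]
opening: 0.355
```

Call:
{"method": "step_arm", "body": {"steps": [[0, 0, 0.02, 0], [0, 0, 0, 0]]}}

```text
t: 32.2
eef_pos: [634.5, -137.8, 10.6]
tcp_rot: [-0.28, 1.571, 1.584]
ft_force: [0.4, -0.5, 0.1]
opening: 0.36
```

Call:
{"method": "step_arm", "body": {"steps": [[0, 0, 0.02, 0], [0, 0, 0, 0]]}}

```text
t: 32.45
eef_pos: [634.2, -136.8, 10.6]
tcp_rot: [-0.243, 1.571, 1.621]
ft_force: [0.5, 0.0, -0.5]
opening: 0.358
```

Call:
{"method": "step_arm", "body": {"steps": [[0, 0, 0.02, 0], [0, 0, 0, 0]]}}

```text
t: 32.7
eef_pos: [634.0, -135.9, 10.6]
tcp_rot: [-0.531, 1.571, 1.332]
ft_force: [-0.0, 0.9, -1.3]
opening: 0.355
```

Call:
{"method": "step_arm", "body": {"steps": [[0, 0, 0.02, 0], [0, 0, 0, 0]]}}

```text
t: 32.95
eef_pos: [633.7, -134.9, 10.6]
tcp_rot: [-0.444, 1.571, 1.42]
ft_force: [0.5, -0.5, -1.0]
opening: 0.355
```

Call:
{"method": "step_arm", "body": {"steps": [[0, 0, 0.02, 0], [0, 0, 0, 0]]}}

```text
t: 33.2
eef_pos: [633.4, -133.9, 10.6]
tcp_rot: [-0.442, 1.571, 1.421]
ft_force: [-0.2, -0.1, -0.1]
opening: 0.357
```

Call:
{"method": "step_arm", "body": {"steps": [[0, 0, 0.02, 0], [0, 0, 0, 0]]}}

```text
t: 33.45
eef_pos: [633.1, -133.0, 10.6]
tcp_rot: [0.29, 1.571, 2.154]
ft_force: [0.1, 0.7, -1.5]
opening: 0.361
```

Call:
{"method": "step_arm", "body": {"steps": [[0, 0, 0.02, 0], [0, 0, 0, 0]]}}

```text
t: 33.7
eef_pos: [632.8, -132.1, 10.6]
tcp_rot: [-0.822, 1.571, 1.041]
ft_force: [0.6, 0.7, -0.7]
opening: 0.356
```

Call:
{"method": "step_arm", "body": {"steps": [[0, 0, 0.02, 0], [0, 0, 0, 0]]}}

```text
t: 33.95
eef_pos: [632.6, -131.2, 10.6]
tcp_rot: [-2.032, 1.571, -0.168]
ft_force: [0.5, -0.6, -2.5]
opening: 0.357
```

Call:
{"method": "step_arm", "body": {"steps": [[0, 0, 0.02, 0], [0, 0, 0, 0]]}}

```text
t: 34.2
eef_pos: [632.5, -130.6, 10.7]
tcp_rot: [-2.467, 1.57, -0.603]
ft_force: [2.0, -5.4, -3.3]
opening: 0.357
```

Call:
{"method": "step_arm", "body": {"steps": [[0, 0, 0.02, 0], [0, 0, 0, 0]]}}

```text
t: 34.45
eef_pos: [632.5, -130.2, 10.8]
tcp_rot: [-2.556, 1.569, -0.692]
ft_force: [1.8, -8.1, -4.9]
opening: 0.355
```

Resistance rises to about 8 N at about 44 mm past the near side, inside the stated 20 to 46 mm: snug. Holding a moment to confirm, then letting go.

Call:
{"method": "step_arm", "body": {"steps": [[0, 0, 0, 0], [0, 0, 0, 0]]}}

```text
t: 34.7
eef_pos: [632.5, -130.2, 10.8]
tcp_rot: [-2.525, 1.569, -0.661]
ft_force: [1.6, -7.5, -3.3]
opening: 0.357
```

Call:
{"method": "step_arm", "body": {"steps": [[0, 0, 0, 0], [0, 0, 0, 0], [0, 0, 0, 0], [0, 0, 0, 0], [0, 0, 0, 0], [0, 0, 0, 0]], "jaw": 0.3}}

```text
t: 35.45
eef_pos: [632.0, -129.2, 10.6]
tcp_rot: [-0.261, 1.571, 1.603]
ft_force: [-0.2, -1.1, -0.2]
opening: 0.7
```

Call:
{"method": "step_arm", "body": {"steps": [[-0.2, 0, 0, 0], [-0.4, 0, 0, 0], [-0.6, 0, 0, 0], [-0.8, 0, 0, 0], [-0.8, 0, 0, 0], [-0.8, 0, 0, 0], [-0.8, 0, -0.4, 0], [-0.8, 0, -0.6, 0], [-0.6, 0, -0.6, 0], [0, 0, -0.4, 0], [0, 0, 0, 0]]}}

```text
t: 36.83
eef_pos: [660.3, -225.7, 300.0]
tcp_rot: [0.752, 1.57, 2.614]
ft_force: [0.1, 0.7, -0.2]
opening: 0.698
```

```bash
python3 look.py h 620,-120,30 side,top
```

```text
psi -163.30059065843813 [ 660.35 -225.73  300.05] [ 0.07  0.72 -0.23] q1q6 [-0.424  2.426] 0.6983565388902321 36.825
side offset 178 148
top offset 253 143
```

View pics/h_side.png

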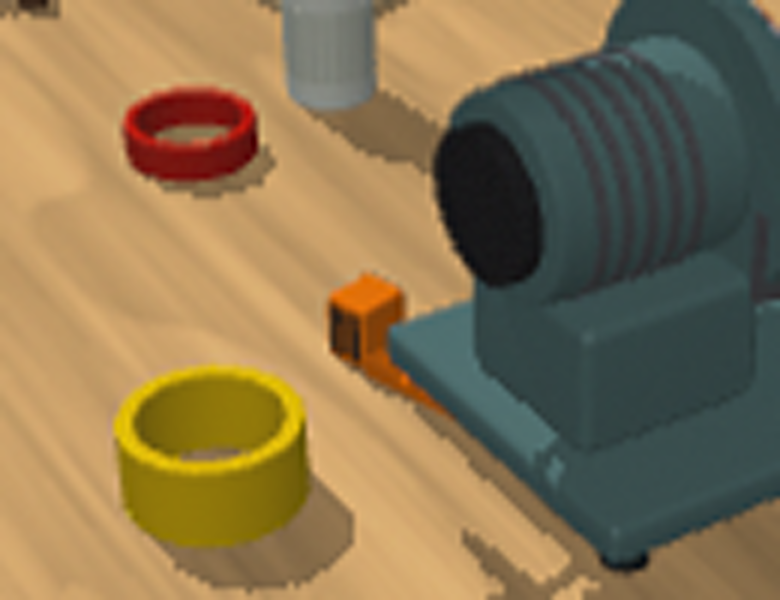

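View pics/h_side_full.png

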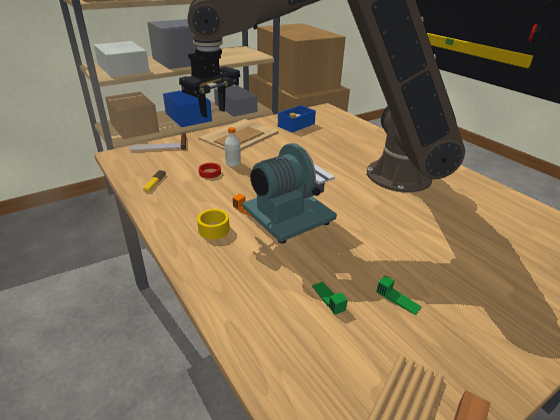

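View pics/h_top_full.png

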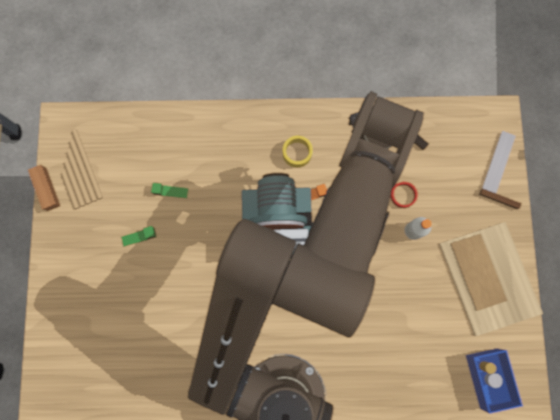

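The side view shows the shim flat with its block at (239,201) and tongue under the plate. The tapes (213,224), (209,170) and glue (233,150) are where they were. I'll check the block's position numerically.

Run:
```python
from h import *
f=lambda p,o:(np.array(p)+.5)/6-.5+np.array(o)
W=onz('side',f([(368,275),(405,290),(366,313),(330,293)],(178,148)),40);print(W.round(1),W.mean(0).round(1))
a=cv2.imread('pics/side0.png').astype(int);b=cv2.imread('pics/h_side_full.png').astype(int)
for n,(x0,y0,x1,y1) in dict(yel=(196,208,231,242),red=(197,161,223,181),glue=(224,125,243,168)).items():
    print(n,abs(a[y0:y1,x0:x1]-b[y0:y1,x0:x1]).max(2).mean())
im=cv2.imread('pics/h_top_full.png'); hsv=cv2.cvtColor(im,cv2.COLOR_BGR2HSV)
m=cv2.inRange(hsv,(5,150,110),(18,255,255)); k,l,s,c=cv2.connectedComponentsWithStats(m)
for i in range(1,k):
    if s[i,4]>20: print(s[i],onz('top',[c[i]],40).round(1))
```

```text
[[ 623.7 -141.8   40. ]
 [ 613.8 -117.4   40. ]
 [ 643.4 -107.9   40. ]
 [ 650.6 -136.1   40. ]] [ 632.9 -125.8   40. ]
yel 11.521848739495798
red 11.03076923076923
glue 11.048959608323134
[312 185  15  14 140] [[ 623.6 -119.5   40. ]]
[422 220   8   8  49] [[ 516.7 -450.2   40. ]]
```

Run:
```python
from h import *
a=cv2.imread('pics/side0.png').astype(int);b=cv2.imread('pics/h_side_full.png').astype(int)
print('static patch',abs(a[160:180,100:130]-b[160:180,100:130]).max(2).mean())
for n,(lo,hi,x0,y0,x1,y1) in dict(yel=((22,150,80),(34,255,255),190,200,240,250),red=((0,150,60),(6,255,255),190,155,230,190)).items():
    for im in('side0','h_side_full'):
        m=cv2.inRange(cv2.cvtColor(cv2.imread(f'pics/{im}.png'),cv2.COLOR_BGR2HSV),lo,hi)[y0:y1,x0:x1]; M=cv2.moments(m,True); print(n,im,M['m10']/M['m00']+x0,M['m01']/M['m00']+y0)
print(job_done(),state()['t'])
```

```text
static patch 13.378333333333334
yel side0 213.0343137254902 223.4264705882353
yel h_side_full 212.995085995086 223.4189189189189
red side0 209.37154150197628 170.07114624505928
red h_side_full 209.41338582677164 170.07874015748033
the job is handed in; nothing more can be done
the job is handed in; nothing more can be done
```

The orange shim is wedged snug under the sander's hanging foot at (+x,−y), lying flat. I handed the job in at about 37 s.

- **Probing:** Slid in flat, the shim jammed on the (−x,+y) foot at about 14 N and on the (+x,+y) foot at about 8 N, so both are sound. It went in freely under (+x,−y), so I never needed to try the fourth foot.
- **Fit:** I pushed it in with a heading about 15° off square to the base edge, because of the wrist's range. It came up snug about 44 mm past the near side of the foot, with a push of about 8 N. I then let go and backed the arm clear.
- **Last checks:**
  - **Shim:** the block is upright and the tongue is under the plate. The side camera puts the block at (633, −126), against (632.5, −130) when I released it. That 4 mm is about the camera's bias at that distance, so I took it as not having slid out.
  - **Tapes and glue:** the two tape rolls are in the same place to within 0.1 pixel. The glue bottle looks unmoved, and its picture differs only by image noise.
- **Disagreement:** the top view's shim position, (624, −120), was off because its colour patch took in part of the tongue and the arm hid some of the block. I relied on the side view.

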